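# Clamp the ankle block against two bench dogs with the trigger clamp

## Robot

A 6-joint arm with a two-finger parallel gripper is mounted at the origin on the work surface. World frame = base frame: x ahead of the robot, y to its left, z up, the work surface at z = 0. Lengths are in mm, angles in rad, forces in N, time in s.
With the tool pointing down it reaches from about 400 to 825 mm from the base axis. Payload 7 kg.
Tool frame: the origin (TCP) lies at the very end of the fingers, on their centre line; the grasp point (between the pads) lies 19 mm behind it; z points along the fingers, y is the line along which they close (so a half turn about z gives the same grasp; the last joint's range is limited). The gripper opens to 88 mm and grips with 3 to 60 N. Pads are 19 mm wide; open, the fingers measure 130 mm over their backs; the gripper's body (78 mm by 193 mm) begins 47 mm behind the grasp point.
Start: joints at [-0.992, 0.359, 0.012, 0, -1.224, -0.288], TCP at [193.509, -646.645, 226.561] pointing down, gripper open.
Joint ranges: [-3.07, 3.07], [-1.43, 2.12], [-1.02, 1.25], [-3.03, 1.67], [-3.05, -0], [-3.03, 3.03]. Speed limits (rad/s): [2.39, 2.39, 3.01, 3.14, 3.14, 3.14].

## Interface

Orientations are given as a unit quaternion [x, y, z, w].
In Python, from plant import bot gives the robot as it stands. Calls block until the motion is done:
- bot.move_ptp(position, orientation): joint-space move of the TCP to a pose.
- bot.line_to(position, velocity=150, ori=None): straight line of the TCP; ori=None keeps the orientation; velocity is the mean speed in mm/s.
- bot.move_joints(angles): joint-space move.
- bot.move_gripper(opening, force=None): finger opening in mm; force is the grip in N (None keeps the last); returns when the fingers have stopped.
- bot.pause(seconds).
- bot.solve_ik(position, orientation): joint angles nearest the present ones, or None.
- bot.read_state(): the state.
- bot.camera(name): name is "scene" or "top" or "wrist"; returns the picture (480x640x3 uint8, red, green, blue); there is no depth.
- bot.get_calibration(name): a dict with "fx", "fy", "cx", "cy" (pixels), "view" (4x4, takes a point from world to camera coordinates); the wrist camera has in their place "T_tool_cam" (4x4, takes a point from camera to tool coordinates, whose origin is the TCP and whose axes are the flange's). Camera axes: x right, y up, looking along -z (the intrinsics and any distortion apply to the point x, -y, -z); pixel columns grow to the right and rows downward; lengths in mm; the calibration is good to about 2 mm. A picture is of the moment at which its call begins: read the wrist's pose just before it. get_calibration takes no time and is no camera call.
A pose or a line that the arm cannot do raises bot.Unreachable and nothing moves.
- bot.close_job(): hands the job in; it is judged then, once.
The state is a dict: "t": time; "joint_pos": joint angles; "qvel": joint speeds; "tau": joint torques, N m; "tcp_pos": TCP position; "eef_rot": TCP orientation; "contact_force": force on the tool from outside, world axes, zero at the start; "moment": the same for the moment, N m; "width": finger opening in mm; "finger_force": force on a finger pad.
Only numpy, scipy, OpenCV 4.12 (cv2) and the standard library are available. Lean on these libraries where they do the work, as an engineer would, in place of code of your own. Each camera call takes 0.05 s, during which the arm holds its last target. There are 200 camera calls.

## Task

Secure the foam ankle block on the clamping board for its next fitting: drop the two loose bench dogs, one after the other, fully home into the row of two holes right behind the block. Then pump the clamp's trigger until the rubber pad has pushed the block up against both dogs and presses it firmly, the rubber clearly squeezed (about 3 to 7 mm) but no harder, because the foam crushes. Finish while still holding the trigger squeezed, as the pressure is lost when it is let go; leave the jar, the tube and the screwdriver alone.

Things in the scene. Friction and masses are not known exactly. Their poses are not given: they have to be found in the camera images.
- board: Clamping board of brown wood, 380 x 200 x 40 mm, fixed on the table. Origin: centre of its underside; z up. Its x axis runs along the clamp, from the pistol grip towards the block and the dog holes; y across. Its top lies at z = 40 mm.
- hole0 (a point): Mouth centre (on the board's top) of a dog hole, 21 mm wide with a 2.5 mm chamfer, right through the 40 mm board. With hole1 it forms the row nearest to the block, 60 mm apart across the board: these two are to be used. Two more holes lie 60 mm farther along the board's x and stay empty.
- hole1 (a point): Mouth centre of the other dog hole of the near row.
- dog_a: Bench dog (stop pin) of aluminium with a red ring near its top, 90 g, standing loose and upright on the table. Below: shank 19.6 mm in diameter and 36 mm long, foot chamfered; above: head 28 mm in diameter and 40 mm high, which is gripped and whose underside comes to rest on the board. Origin: centre of the foot; z points up through the head; 76 mm high in all.
- dog_b: The second bench dog, the same; either dog may go into either hole. The dogs and the jar swap places between episodes.
- dog_a_collar (a point): Centre of the underside of dog_a's head, 36 mm above its foot: comes to the height of the board's top when the dog is fully home.
- dog_b_collar (a point): The same on dog_b.
- block: Ankle block of cream rigid foam, 70 mm (its x, along the clamp) x 90 mm (its y) x 40 mm high, 0.25 to 0.5 kg, with an aluminium disc and a steel pyramid adapter on top (60 mm high in all). Origin: centre of its underside; it lies loose on the board between the pad and the near row of holes, 9 to 17 mm short of where the dogs' heads will be. Above 40 N from the pad the foam crushes.
- pad: Black rubber jaw pad on the front end of the clamp's bar, 40 mm wide, 22 mm high, 16 mm thick, centred 26 mm above the board's top. Origin: centre of its front face, which meets the block; x points forward as on the board.
- pad_squeeze (a joint): How far the rubber pad is squeezed (m): 0 when free, 4 N per mm, so 2.5 mm is 10 N (firm enough), 5 mm is 20 N (good), 10 mm is 40 N (foam crushes).
- bar_travel (a joint): How far the clamp's toothed bar has advanced towards the block (m), 0 to 0.05; starts between 0 and 0.006. Its teeth are 5 mm apart. Only a friction brake of about 6 N keeps it where it is: when the trigger is let go under pressure the bar creeps back until the pad pushes with 6 N or less.
- trigger: Black trigger blade in front of the orange pistol grip: 26 mm wide (across the board), 12 mm thick, rising from the pivot to 84 mm from it, sides and top free. Origin: on the pivot. Pinch it across its width from above (turn the gripper with it by the pull) or push its front. At rest it leans 0.25 rad forward, 32 mm clear of the grip at trigger_grip. A spring returns it.
- trigger_pull (a joint): Angle of the trigger (rad): 0 released, 0.42 fully squeezed towards the grip (board's -x). A full squeeze moves trigger_grip 26 mm and the bar about 10 mm forward (28 mm per rad, after up to 5 mm of play to the next tooth); on the way back to 0 the bar stays. At trigger_grip the spring takes 3 to 5 N, the moving bar 3 N more, each N at the pad 0.45 N.
- trigger_grip (a point): Where the trigger is taken: middle of the blade, 62 mm from the pivot; turns with the trigger.
- trigger_pivot (a point): The trigger's hinge axis (along the board's y), 56 mm above the board's top, fixed to the board. Behind it (board's -x) the fixed orange pistol grip, 24 mm thick and wide, rises to 151 mm above the board's top, leaning 0.17 rad back; the clamp's black body below is 34 mm wide and 70 mm high.
- jar: Bystander: a jar of paste, 60 mm in diameter, 75 mm high, upright on the table. Origin: centre of its underside.
- tube: Bystander: an aluminium pylon tube, 30 mm in diameter, 110 mm high, with a 42 mm wide adapter collar at its foot, upright on the table. Origin: centre of its underside.
- screwdriver: Bystander: a red-handled screwdriver, 200 mm long, lying on the table. Origin: at mid-length, underside.
There are look-alikes about, which are no part of the job. What is shaped like the block but pink or yellow is not meant.

How it is judged:
By the outcome, as a careful person would: the job done as asked, in the order asked, and still so for the second after the job is handed in, while the arm keeps its last pose, push and grip.
It also fails if it takes over 67 s, if anything falls off the work surface, if the arm or the gripper's body presses on something with over 40 N, if the wrist force passes 120 N, or if a joint passes its speed limit or range.

## Working session

There is one attempt and no reset: what is moved stays moved. The work goes in short steps, each a Python script; the robot and the scene stay as the last script left them, time stands still between calls to the robot, and variables do not carry over. Pictures are saved under pics/ and viewed, at most 10 in all, crops included, and the job is handed in when it is done.

```bash
ls; mkdir -p pics; python3 - <<'E'
from plant import bot
import cv2, numpy as np
for n in ["scene","top","wrist"]:
    im=bot.camera(n); cv2.imwrite(f"pics/{n}0.png",im[:,:,::-1])
    c=bot.get_calibration(n); print(n,{k:np.round(v,3).tolist() for k,v in c.items()})
s=bot.read_state(); print(s)
E
```

```text
pics
scene {'fx': 443.097, 'fy': 443.097, 'cx': 320.82, 'cy': 243.799, 'view': [[-0.663, 0.749, 0.009, 433.028], [-0.543, -0.489, 0.683, 177.37], [0.516, 0.447, 0.731, -1223.09], [0.0, 0.0, 0.0, 1.0]]}
top {'fx': 442.452, 'fy': 442.452, 'cx': 324.631, 'cy': 237.251, 'view': [[0.02, -0.999, -0.027, -76.433], [0.987, 0.015, 0.163, -562.557], [-0.162, -0.03, 0.986, -1093.846], [0.0, 0.0, 0.0, 1.0]]}
wrist {'fx': 343.642, 'fy': 343.642, 'cx': 320.509, 'cy': 244.922, 'T_tool_cam': [[0.0, 0.961, 0.275, 75.291], [1.0, -0.001, 0.0, 1.18], [0.001, 0.275, -0.961, -158.319], [0.0, 0.0, 0.0, 1.0]]}
{'t': 0.15, 'joint_pos': array([-9.91918634e-01,  3.59220532e-01,  1.12722285e-02, -2.51510820e-04,
       -1.22409780e+00, -2.88118442e-01]), 'qvel': array([-0.00067234, -0.00222158,  0.00117735,  0.00159944, -0.00105172,
       -0.0003609 ]), 'tau': array([-9.96979470e-04, -5.83276713e+01,  2.93289667e+01,  7.00121462e+00,
        8.76044825e-03, -1.31216498e-04]), 'tcp_pos': array([ 193.38818677, -646.31916517,  225.84091666]), 'eef_rot': array([-1.44825678e-01,  9.89456982e-01,  6.16754275e-04, -1.55173358e-04]), 'contact_force': array([-0.20292885, -0.00739409, -0.42163993]), 'moment': array([-0.05403454, -0.01255422,  0.00457748]), 'finger_force': 0.0, 'width': 87.6182919357517}
```

View pics/scene0.png

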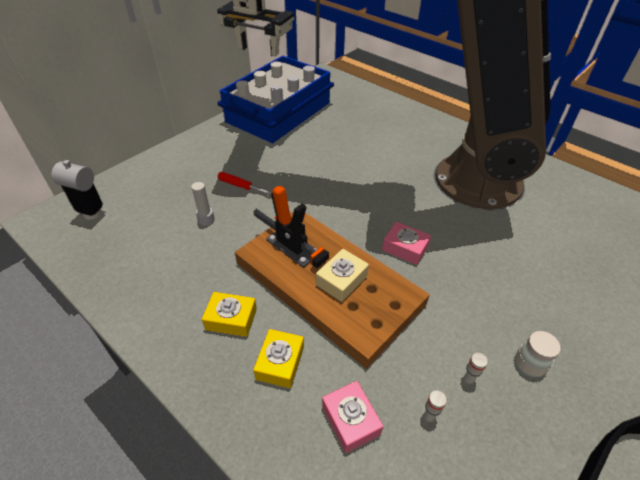

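View pics/top0.png

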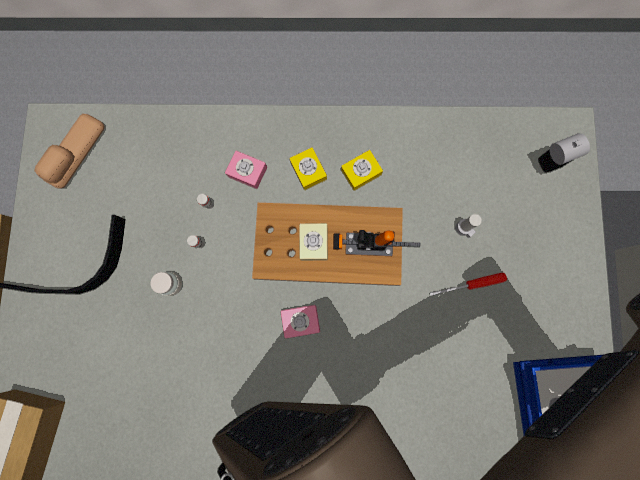

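The scene view shows the loose dogs at (435,403) and (477,365), the jar at (540,350), the tube at (203,205) and the block at (342,272). In the top view the dogs are at (204,200) and (194,241), the jar at (165,284), the near holes at (292,230) and (292,252), the cream block at (313,241) and the trigger at about (366,240).

Possible confusions:
- **Dogs:** the jar at (165,284), the tube at (472,225) and the pegs in the blue crate.
- **Block:** two yellow and two pink copies.
- **Holes:** the far row at (269,230) and (268,252).

I choose the red-ringed pins, the cream block on the board and the near row.

```bash
cat > h.py <<'E'
import numpy as np, cv2
from scipy.spatial.transform import Rotation as R
from plant import bot
def ray(cal,uv,pose=None):
    d=np.array([(uv[0]-cal['cx'])/cal['fx'],-(uv[1]-cal['cy'])/cal['fy'],-1.])
    if pose is None:
        V=np.array(cal['view']); Rt=V[:3,:3].T; o=-Rt@V[:3,3]; return o,Rt@d/np.linalg.norm(d)
    T=np.eye(4); T[:3,:3]=R.from_quat(pose[1]).as_matrix(); T[:3,3]=pose[0]
    M=T@np.array(cal['T_tool_cam']); return M[:3,3],M[:3,:3]@d/np.linalg.norm(d)
def onz(r,z): return r[0]+r[1]*(z-r[0][2])/r[1][2]
def tri(rs):
    A=np.zeros((3,3));b=np.zeros(3)
    for o,d in rs:
        P=np.eye(3)-np.outer(d,d);A+=P;b+=P@o
    p=np.linalg.solve(A,b); return p,max(np.linalg.norm((np.eye(3)-np.outer(d,d))@(p-o)) for o,d in rs)
def proj(cal,p,pose=None):
    if pose is None: q=np.array(cal['view'])@np.r_[p,1]
    else:
        T=np.eye(4); T[:3,:3]=R.from_quat(pose[1]).as_matrix(); T[:3,3]=pose[0]
        q=np.linalg.inv(T@np.array(cal['T_tool_cam']))@np.r_[p,1]
    return np.array([cal['cx']+cal['fx']*q[0]/-q[2],cal['cy']-cal['fy']*q[1]/-q[2]])
def blobs(m,lo,hi):
    n,_,st,c=cv2.connectedComponentsWithStats(m.astype(np.uint8))
    return [(c[i].round(1),st[i]) for i in range(1,n) if lo<=st[i,4]<=hi]
def shot(n,name=None):
    s=bot.read_state(); im=bot.camera(n)
    if name: cv2.imwrite(f"pics/{name}.png",im[:,:,::-1])
    return im,(s['tcp_pos'],s['eef_rot'])
E
python3 - <<'E'
from h import *
T=cv2.imread('pics/top0.png');S=cv2.imread('pics/scene0.png')
a=cv2.resize(T[185:300,140:440],None,fx=2.6,fy=2.6,interpolation=3)
b=cv2.resize(S[170:430,220:570],None,fx=1.1,fy=1.1,interpolation=3)
b=cv2.resize(S[175:330,230:440],None,fx=1.9,fy=1.9,interpolation=3)
c=cv2.resize(S[340:430,420:570],None,fx=2.5,fy=2.5,interpolation=3)
W=np.zeros((600,790,3),np.uint8);W[:a.shape[0],:a.shape[1]]=a[:, :790]
W[300:300+b.shape[0],:b.shape[1]]=b[:300];W[300:300+c.shape[0],410:410+c.shape[1]]=c[:300]
cv2.imwrite('pics/crop1.png',W)
for n,I,roi in(('top',T,(195,290,150,420)),('scene',S,(170,430,220,570))):
    h=cv2.cvtColor(I,cv2.COLOR_BGR2HSV).astype(int);m=np.zeros(h.shape[:2],bool);m[roi[0]:roi[1],roi[2]:roi[3]]=1
    H,s,v=h[...,0],h[...,1],h[...,2]
    print(n,'dark',[(c.tolist(),int(st[4])) for c,st in blobs(m&(v<75),12,400)])
    print(n,'red',[(c.tolist(),int(st[4])) for c,st in blobs(m&((H<6)|(H>172))&(s>70)&(v>60),3,400)])
    print(n,'light',[(c.tolist(),st.tolist()) for c,st in blobs(m&(s<60)&(v>165),12,3000)])
E
```

```text
top dark [([336.0, 241.4], 79)]
top red [([205.4, 202.6], 14), ([196.8, 242.5], 12)]
top light [([201.5, 198.8], [197, 195, 10, 9, 80]), ([312.9, 240.6], [300, 224, 27, 35, 840]), ([191.8, 240.0], [187, 235, 11, 11, 97]), ([350.5, 235.7], [349, 234, 4, 4, 14]), ([349.8, 249.6], [348, 248, 4, 4, 13]), ([387.6, 251.4], [386, 250, 4, 4, 13]), ([160.4, 281.4], [150, 272, 21, 18, 311])]
scene dark [([326.2, 186.2], 215), ([236.7, 190.6], 185), ([350.0, 189.1], 76), ([400.7, 189.3], 163), ([361.6, 193.1], 32), ([369.9, 192.2], 20), ([319.9, 195.4], 37), ([384.7, 199.4], 71), ([403.2, 199.2], 39), ([393.3, 197.3], 15), ([374.0, 200.5], 16), ([339.9, 204.9], 14), ([398.9, 209.3], 33), ([449.0, 210.5], 13), ([412.5, 216.1], 17), ([457.9, 215.8], 19), ([445.8, 221.7], 25), ([470.5, 228.3], 137), ([496.2, 224.4], 14), ([463.9, 234.4], 32), ([501.4, 233.3], 38), ([456.3, 231.3], 16), ([485.4, 238.5], 25), ([473.6, 240.5], 15), ([319.9, 259.3], 192), ([417.1, 311.5], 33), ([403.4, 326.2], 104), ([385.8, 345.3], 25), ([376.7, 356.2], 12), ([533.7, 379.0], 13), ([468.1, 387.4], 36), ([429.7, 425.9], 35)]
scene red [([235.0, 180.5], 323), ([475.8, 367.0], 37), ([342.1, 409.0], 325), ([348.0, 395.7], 3), ([342.0, 399.1], 7), ([360.8, 399.9], 15), ([434.1, 406.2], 39), ([337.0, 410.0], 5), ([367.0, 410.5], 4), ([352.8, 421.6], 37)]
scene light [([341.7, 263.1], [331, 259, 23, 11, 114]), ([349.6, 271.4], [345, 267, 9, 9, 41]), ([336.5, 272.1], [332, 268, 11, 8, 42]), ([227.5, 303.3], [220, 298, 17, 13, 111]), ([236.8, 308.3], [234, 302, 6, 13, 44]), ([225.4, 314.3], [220, 312, 13, 5, 49]), ([544.8, 343.3], [530, 331, 31, 26, 616]), ([276.7, 347.8], [267, 341, 21, 15, 182]), ([281.2, 357.1], [268, 347, 23, 17, 118]), ([479.4, 359.2], [472, 352, 16, 15, 181]), ([437.8, 397.8], [430, 390, 17, 17, 224]), ([352.0, 409.8], [338, 396, 29, 29, 501])]
```

View pics/crop1.png

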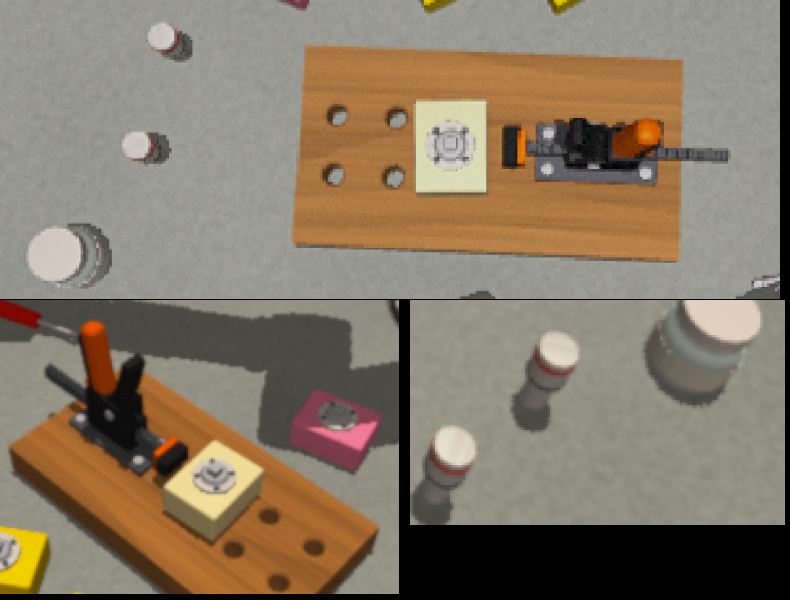

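The close crop confirms the choice: both pins carry the red ring, the cream block lies ahead of the black pad, and two holes sit directly behind the block. Now I triangulate.

```bash
python3 - <<'E'
from h import *
ct,cs=bot.get_calibration('top'),bot.get_calibration('scene')
P={'dogA top':((201.5,198.8),(437.8,397.8)),'dogB top':((191.8,240.0),(479.4,359.2)),
'h_n+x':((292.7,230.4),(353.2,306.6)),'h_n-x':((291.9,253.1),(372.1,288.7)),
'h_f+x':((269.6,229.2),(376.8,323.4)),'h_f-x':((268.1,252.3),(395.8,305.5)),
'trig top':((361.9,233.8),(300,207.6)),'grip top':((389.2,235.8),(279,190.8)),'jar top':((160.4,281.4),(544.8,343.3))}
for k,(a,b) in P.items():
    p,e=tri([ray(ct,a),ray(cs,b)]); print(k,p.round(1),round(e,1))
for k in list(P)[2:6]: print(k,onz(ray(ct,P[k][0]),40).round(1),onz(ray(cs,P[k][1]),40).round(1))
s=bot.read_state()
for y in (-1,1): print(R.from_quat(s['eef_rot']).as_matrix().round(2).tolist())
E
```

```text
dogA top [653.6 251.5  74.1] 1.1
dogB top [546.3 268.9  75. ] 1.2
h_n+x [581.5  19.8  32.3] 2.4
h_n-x [521.2  20.6  33.3] 3.2
h_f+x [583.4  80.   35.3] 2.2
h_f-x [522.7  82.2  33. ] 2.6
trig top [ 550.  -152.7  174.2] 2.9
grip top [ 545.8 -214.6  179.8] 2.2
jar top [440.7 340.7  75.6] 1.5
h_n+x [581.4  17.   40. ] [584.8  24.8  40. ]
h_n-x [522.   17.2  40. ] [524.  26.  40.]
h_f+x [583.7  77.3  40. ] [585.   83.3  40. ]
h_f-x [523.1  78.8  40. ] [525.9  86.5  40. ]
[[-0.96, -0.29, -0.0], [-0.29, 0.96, 0.0], [0.0, 0.0, -1.0]]
[[-0.96, -0.29, -0.0], [-0.29, 0.96, 0.0], [0.0, 0.0, -1.0]]
```

```bash
cat >> h.py <<'E'
def quat(bx,lean=0.):   # tool x along board x, fingers close across the board
    bx=np.r_[bx,0.]/np.linalg.norm(bx); z=-(np.sin(lean)*bx+np.cos(lean)*np.array([0,0,1.]))
    by=np.cross([0,0,1.],bx); y=-by; x=np.cross(y,z); return R.from_matrix(np.c_[x,y,z]).as_quat()
BX=np.array([.025,1.])
E
python3 - <<'E'
from h import *
q=quat(BX); print(q.round(3))
for p in [(552,20,240),(546.3,268.9,50),(653.6,251.5,50),(520,20,50)]:
    print(p,np.round(bot.solve_ik(p,q),2))
for l in(.25,-.17):
    print(np.round(bot.solve_ik((550,-165,140),quat(BX,l)),2))
bot.move_ptp((552,20,240),q)
bot.line_to((552,20,160),200); bot.pause(.3)
im,pose=shot('wrist','w_holes'); print(pose[0].round(1),bot.read_state()['t'])
bot.line_to((552,20,200),200)
bot.move_ptp((546.3,268.9,195),q); bot.pause(.3)
im,pose=shot('wrist','w_dogB'); print(pose[0].round(1),bot.read_state()['t'])
E
python3 -c "
import cv2,numpy as np
a=cv2.imread('pics/w_holes.png');b=cv2.imread('pics/w_dogB.png')
cv2.imwrite('pics/pair.png',cv2.resize(np.vstack([a[:, :],b]),None,fx=.62,fy=.62,interpolation=cv2.INTER_AREA))"
```

```text
[ 0.716  0.698 -0.     0.   ]
(552, 20, 240) [ 0.39  0.15 -0.24  0.   -1.18  2.73]
(546.3, 268.9, 50) [ 0.78  0.42 -0.35  0.   -0.81  2.34]
(653.6, 251.5, 50) [ 0.64  0.54 -0.13  0.   -0.9   2.47]
(520, 20, 50) [ 0.42  0.3  -0.55  0.   -0.73  2.7 ]
[ 0.21  0.25 -0.51  0.31 -0.9   2.7 ]
[-0.07  0.3  -0.21 -0.19 -1.07 -3.  ]
[552.6  20.2 161.1] 3.725
[546.6 267.9 195.2] 5.4083
```

View pics/pair.png

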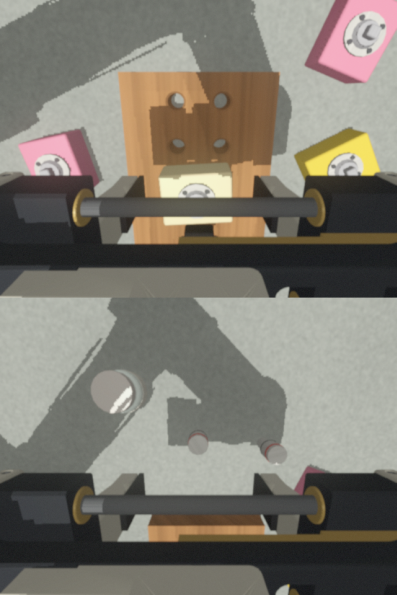

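The upper half, over the board, shows the near holes at full-resolution pixels (285,231) and (355,231), with the block below them. The lower half shows dog B at (319,234), dog A at (443,252) and the jar at (181,150). All are where the triangulation put them. Next I fit the circles more finely.

```bash
python3 - <<'E'
from h import *
a=cv2.imread('pics/w_holes.png');b=cv2.imread('pics/w_dogB.png')
A=cv2.resize(a[205:260,260:380],None,fx=6,fy=6,interpolation=cv2.INTER_CUBIC)
B=np.hstack([cv2.resize(b[205:250,290:350],None,fx=6,fy=6,interpolation=3),cv2.resize(b[225:270,415:475],None,fx=6,fy=6,interpolation=3)])
cv2.imwrite('pics/z1.png',np.vstack([A,B]))
h=cv2.cvtColor(a,cv2.COLOR_BGR2HSV)
for nm,r in(('n0',(215,248,268,302)),('n1',(215,248,338,372)),('f0',(145,180,268,302)),('f1',(145,180,338,372))):
    H=h[r[0]:r[1],r[2]:r[3]].astype(int); bd=np.r_[H[0],H[-1]]; med=np.median(bd,0)
    m=(abs(H[...,2]-med[2])>25)|(H[...,1]<med[1]-50)
    print(nm,med,[(np.r_[c]+[r[2],r[0]],st.tolist()) for c,st in blobs(m,40,900)])
E
```

```text
n0 [ 15. 130. 120.] [(array([286.5, 231. ]), [7, 10, 22, 13, 205])]
n1 [ 15.  130.5 118. ] [(array([354.9, 231.1]), [7, 9, 23, 14, 219])]
f0 [ 15.  125.  195.5] [(array([282.1, 165.5]), [0, 3, 32, 32, 832])]
f1 [ 14. 131. 119.] [(array([357.3, 162.3]), [7, 6, 26, 24, 473])]
```

View pics/z1.png

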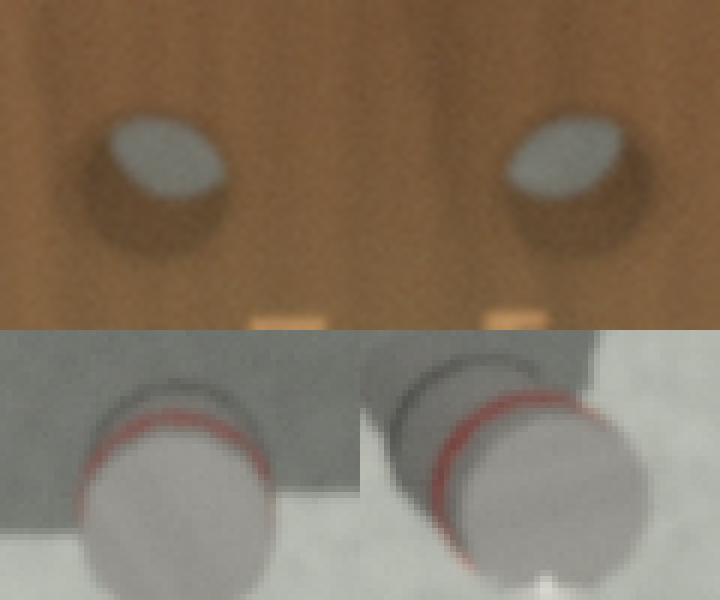

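The crop shows the near hole mouths centred at about (284.6,235.9) and (356.4,235.9). Both dog tops are discs with a red ring below, at about (318.8,236.3) and (446.6,253.3).

```bash
python3 - <<'E'
from h import *
c=bot.get_calibration('wrist');ct,cs=bot.get_calibration('top'),bot.get_calibration('scene')
q=quat(BX);ph=((552.6,20.2,161.1),q);pd=((546.6,267.9,195.2),q)
print(bot.read_state()['eef_rot'],q)
for k,uv,pp,z,t,s in(('hole0',(284.6,235.9),ph,38,(292.7,230.4),(353.2,306.6)),('hole1',(356.4,235.9),ph,38,(291.9,253.1),(372.1,288.7)),
  ('dogB',(318.8,236.3),pd,76,(191.8,240.0),(479.4,359.2)),('dogA',(446.6,253.3),pd,76,(201.5,198.8),(437.8,397.8))):
    r=ray(c,uv,pp); print(k,onz(r,z).round(1),'wrist+scene',tri([r,ray(cs,s)])[0].round(1),'wrist+top',tri([r,ray(ct,t)])[0].round(1))
E
```

```text
[7.16306290e-01 6.97785973e-01 1.82941823e-04 1.29663154e-05] [ 0.71588833  0.6982148  -0.          0.        ]
hole0 [521.1  23.2  38. ] wrist+scene [509.  -16.5 -86.7] wrist+top [548.8  25.4 110.8]
hole1 [581.8  21.7  38. ] wrist+scene [572.9  47.7 113. ] wrist+top [554.8  18.3  13.9]
dogB [544.  270.9  76. ] wrist+scene [544.  269.9  72.6] wrist+top [545.6 269.3  71.7]
dogA [651.8 253.4  76. ] wrist+scene [652.7 252.4  73.4] wrist+top [654.5 251.5  70.2]
```

```bash
cat >> h.py <<'E'
def exact(p,v=150,q=None,n=2):
    p=np.array(p,float); off=np.zeros(3)
    for i in range(n+1):
        bot.line_to(tuple(p+off),v if i==0 else 30,q); bot.pause(.12)
        e=p-bot.read_state()['tcp_pos']
        if np.linalg.norm(e)<.4: break
        off+=e
    return off
def pick(xy,open_=56):
    bot.move_gripper(open_); exact((*xy,100),200,n=0); off=exact((*xy,42.5),100,n=1)
    bot.move_gripper(0,40); s=bot.read_state(); print('grasp w',s['width'].__round__(1),s['finger_force'],s['tcp_pos'].round(1),'t',round(s['t'],1))
    bot.line_to((*xy,115),150)
def insert(xy,z_end=46):
    off=exact((*xy,112),250); off=exact((*xy,90),120,n=1); f0=bot.read_state()['contact_force']
    z=90
    while z>z_end:
        z-=3 if z-3>z_end else z-z_end
        bot.line_to((xy[0]+off[0],xy[1]+off[1],z+off[2]),60); s=bot.read_state(); f=s['contact_force']-f0
        print(z,s['tcp_pos'].round(1),f.round(1))
        if abs(f[2])>18: print('contact'); return False
    return True
E
python3 - <<'E'
from h import *
pick((544,270.9)); ok=insert((521.1,23.2)); print(ok,bot.read_state()['width'],bot.read_state()['t'])
E
```

```text
grasp w 27.5 39.98473763465881 [543.5 270.5  41.6] t 8.7
87 [520.8  23.1  86.5] [-0.7  0.4 -0.6]
84 [520.8  23.1  83.5] [-0.3  0.6 -1.3]
81 [520.8  23.1  80.5] [-1.1  1.1 -0.9]
78 [521.6  23.4  77.8] [ 2.4  0.4 -0.3]
75 [521.7  23.5  74.8] [ 3.7  0.8 -2.2]
72 [521.7  23.4  71.8] [ 5.8  1.7 -3. ]
69 [521.7  23.4  68.8] [ 5.3  1.5 -2.5]
66 [521.8  23.4  65.7] [ 5.9  1.3 -1.7]
63 [521.8  23.4  62.6] [ 6.8  1.5 -2. ]
60 [521.8  23.5  59.5] [ 6.5  0.6 -1.7]
57 [521.9  23.5  56.5] [ 7.   1.9 -2. ]
54 [521.9  23.5  53.4] [ 7.3  1.  -2.1]
51 [521.9  23.5  50.4] [ 7.4  0.9 -3.2]
48 [521.9  23.5  47.4] [ 7.9  0.5 -2.7]
46 [522.   23.5  45.6] [6.7 0.9 0.3]
True 27.05153535163773 15.8917
```

```bash
python3 - <<'E'
from h import *
bot.move_gripper(42); bot.line_to((521.5,23.5,130),200)
pick((651.8,253.4)); ok=insert((582.2,21.9)); print(ok,bot.read_state()['t'])
if ok:
    bot.move_gripper(38); bot.line_to((582.2,21.9,130),200); bot.line_to((560,30,200),250); bot.pause(.2)
    im,p=shot('wrist','w_after'); print(p[0].round(1)); T,_=shot('top','t_after'); S,_=shot('scene','s_after')
    a=cv2.resize(im[100:330,150:500],None,fx=1.1,fy=1.1); 
    b=cv2.resize(S[170:370,220:440],None,fx=1.7,fy=1.7); c=cv2.resize(T[200:290,250:425],None,fx=2.2,fy=2.2)
    W=np.zeros((600,790,3),np.uint8)
    W[:253,:385]=a;W[:340,390:764]=b;W[260:458,:385]=c
    cv2.imwrite('pics/after.png',W[:,:,::-1])
    print(bot.read_state()['t'])
E
```

```text
grasp w 27.0 39.985883831977844 [651.3 253.1  41.6] t 20.9
87 [582.   21.8  86.5] [-0.7 -0.6 -0.8]
84 [581.9  21.8  83.4] [-0.3 -0.3 -0.6]
81 [582.   21.8  80.5] [-1.4 -0.4 -1.3]
78 [582.1  21.9  77.6] [-0.2 -0.4 -0.3]
75 [582.1  21.9  74.6] [-0.3 -0.3 -1.7]
72 [582.1  21.9  71.6] [-1.8  0.5 -1.3]
69 [582.1  21.9  68.6] [ 0.1 -0.4 -1.4]
66 [582.1  21.9  65.6] [-0.4  0.3 -1.2]
63 [582.1  21.9  62.6] [-0.2 -0.8 -2.1]
60 [582.1  21.9  59.6] [ 0.3  0.4 -1.2]
57 [582.1  21.9  56.6] [-1.7 -0.3 -2.3]
54 [582.1  21.9  53.6] [ 0.3  1.1 -1.1]
51 [582.2  21.9  50.6] [ 0.4  0.5 -1.1]
48 [582.2  21.9  47.6] [ 0.3  0.4 -1.7]
46 [582.2  21.9  45.7] [ 0.7  0.6 -1.8]
True 28.0833
[559.3  29.7 198.4]
29.925
```

View pics/after.png

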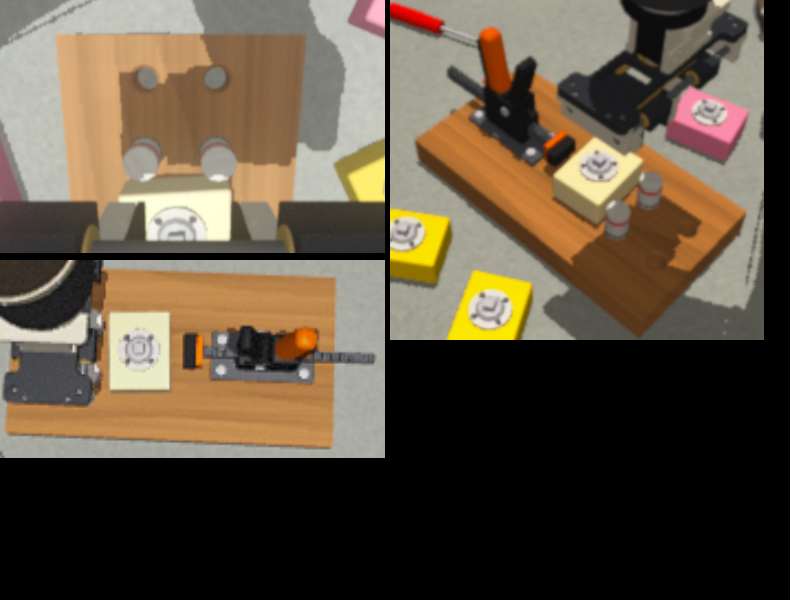

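Both dogs stand home in the near row, at wrist-crop positions (142,160) and (217,160). The block is at (178,225) and a clear gap remains to the dogs. Next is the trigger, with the gripper turned half round so that the wrist stays in range.

```bash
cat >> h.py <<'E'
def tq(lean):  # half-turned: tool x along -board x
    return (R.from_quat(quat(BX,lean))*R.from_euler('z',np.pi)).as_quat()
E
python3 - <<'E'
from h import *
for l in(.25,.04,-.17): print(np.round(bot.solve_ik((548,-160,140),tq(l)),2))
bot.line_to((555,20,260),250)
bot.move_gripper(60)
bot.move_ptp((549,-165,265),tq(0)); bot.pause(.3)
im,p=shot('wrist','w_trig'); s=bot.read_state(); print(p[0].round(1),p[1].round(4),tq(0).round(4),s['joint_pos'].round(2),s['t'])
c=bot.get_calibration('wrist'); print(proj(c,(549,-153,177),p).round(),proj(c,(546,-214,191),p).round())
cv2.imwrite('pics/w_trig2.png',cv2.resize(im[:,:,::-1][60:360,140:500],None,fx=2.,fy=2.,interpolation=3))
E
```

```text
[ 0.22  0.25 -0.51  0.31 -0.9  -0.45]
[ 0.09  0.26 -0.37  0.05 -0.95 -0.14]
[-0.06  0.3  -0.22 -0.19 -1.07  0.13]
[ 549.1 -164.9  265. ] [-0.6983  0.7158 -0.      0.    ] [ 0.6982 -0.7159  0.      0.    ] [ 0.05  0.17 -0.16 -0.   -1.24 -0.07] 33.675
[319. 264.] [321. 184.]
```

View pics/w_trig2.png

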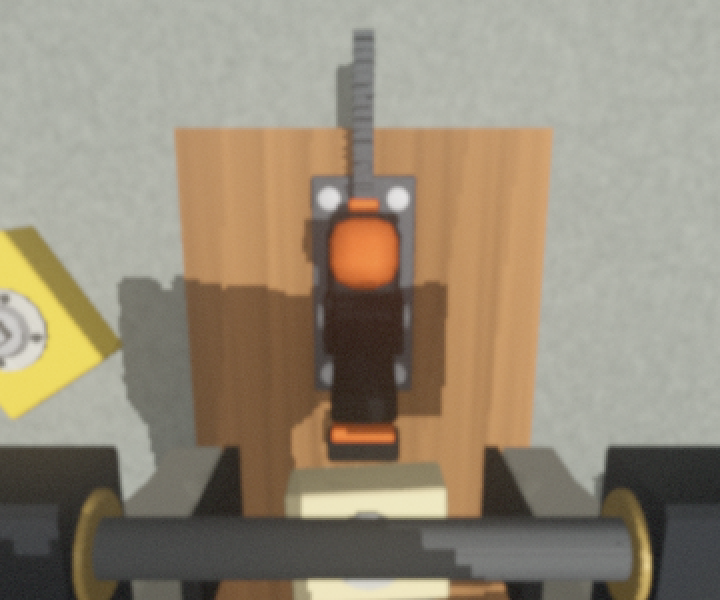

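The dark blade runs down the crop from (365,290) to its top at about (365,420), full-resolution (322,270). The orange grip is at (364,252) and the pad at (362,445). I stretch the contrast to find the edges of the blade's top face.

```bash
python3 - <<'E'
from h import *
im=cv2.imread('pics/w_trig.png')[195:295,290:355]
g=np.clip(im.astype(float)*4,0,255).astype(np.uint8)
g2=cv2.imread('pics/s_after.png')[190:270,255:345]; g2=np.clip(g2.astype(float)*2.5,0,255).astype(np.uint8)
a=cv2.resize(g,None,fx=6,fy=6,interpolation=3); b=cv2.resize(g2[:,:, ::-1] if 0 else g2,None,fx=4.4,fy=6,interpolation=3)
b=np.vstack([b,np.zeros((a.shape[0]-b.shape[0],b.shape[1],3),np.uint8)]);cv2.imwrite('pics/tz.png',np.hstack([a,b]))
E
```

```text
(no output)
```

View pics/tz.png

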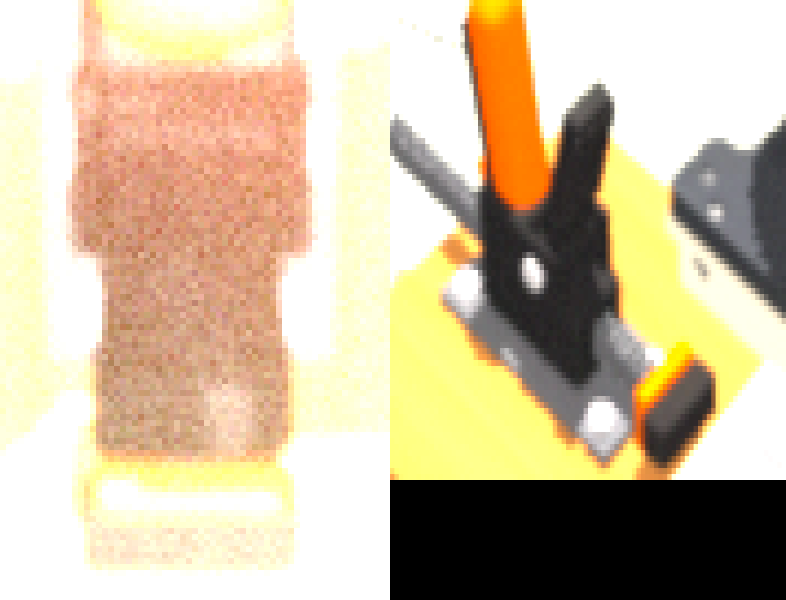

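The stretched crop shows the blade's top face at rows 385–460 (full resolution 259–271) and columns 98–290, so its centre is at about (321.9,264.6). In the scene view the blade tip is at (300.5,207).

```bash
python3 - <<'E'
from h import *
c=bot.get_calibration('wrist');ct,cs=bot.get_calibration('top'),bot.get_calibration('scene')
s=bot.read_state(); p=(s['tcp_pos'],s['eef_rot']); r=ray(c,(321.9,264.6),p)
z=96+84*np.cos(.25)
print('on plane',onz(r,z).round(1),'w+s',tri([r,ray(cs,(300.5,207))]),'w+t',tri([r,ray(ct,(361.9,233.8))]))
print('grip',onz(ray(c,(322,186),p),190).round(1),'pad front row?',onz(ray(c,(321.5,289),p),66).round(1),s['contact_force'].round(2),s['t'])
E
```

```text
on plane [ 547.  -152.6  177.4] w+s (array([ 546.68966228, -151.04675587,  173.73607328]), np.float64(0.3699625277954657)) w+t (array([ 548.30931884, -154.98943213,  186.25823402]), np.float64(1.5170211179262323))
grip [ 545.5 -212.9  190. ] pad front row? [548.7 -84.8  66. ] [ 0.76 -0.57  0.98] 33.675
```

```bash
cat >> h.py <<'E'
PIV=np.array([546.5,-173.1,96.]); B3=np.r_[BX,0]/np.linalg.norm(BX); RT=44.
def U(q): l=.25-q; return np.sin(l)*B3+np.cos(l)*np.array([0,0,1.])
def tpose(q,r=RT): return tuple(PIV+r*U(q)), tq(.25-q)
def meas(f0):
    s=bot.read_state(); d=s['tcp_pos']-PIV; qa=.25-np.arctan2(d@B3,d[2])
    z=-R.from_quat(s['eef_rot']).as_matrix()[:,2]; qo=.25-np.arctan2(z@B3,z[2])
    u=U(qa); t=-(np.cos(.25-qa)*B3-np.sin(.25-qa)*np.array([0,0,1.])); f=s['contact_force']-f0
    return dict(qa=qa,qo=qo,F=-f@t,Fr=f@u,Fx=f[0],My=s['moment'][0],t=s['t'])
def go(q,v=40): p,o=tpose(q); bot.line_to(p,v,o)
def show(q,m): print(f"q{q:.3f} act{m['qa']:.3f} ori{m['qo']:.3f} F{m['F']:.1f} Fr{m['Fr']:.1f} Fx{m['Fx']:.1f} M{m['My']:.2f} t{m['t']:.1f}")
E
python3 - <<'E'
from h import *
import json
p,o=tpose(0,130); bot.move_ptp(p,o); bot.line_to(tpose(0)[0],110,o); bot.pause(.2)
f0=bot.read_state()['contact_force']; json.dump(f0.tolist(),open('f0.json','w'))
show(0,meas(f0)); bot.move_gripper(0,50); print('w',bot.read_state()['width']); show(0,meas(f0))
for q in np.arange(.06,.421,.06):
    go(q); m=meas(f0); show(q,m)
    if abs(m['F'])>16 or abs(m['Fr'])>25: print('stop'); break
E
```

```text
q0.000 act-0.001 ori0.000 F0.0 Fr0.0 Fx0.0 M0.87 t35.2
w 25.81798152326378
q0.000 act-0.005 ori0.000 F-0.6 Fr-3.1 Fx6.7 M0.41 t35.9
q0.060 act0.057 ori0.061 F3.9 Fr-1.2 Fx5.7 M1.57 t36.1
q0.120 act0.117 ori0.121 F4.0 Fr-1.8 Fx5.5 M1.35 t36.4
q0.180 act0.177 ori0.181 F3.8 Fr-1.3 Fx6.0 M1.32 t36.6
q0.240 act0.237 ori0.241 F4.3 Fr-1.9 Fx5.0 M1.03 t36.9
q0.300 act0.296 ori0.301 F2.7 Fr-0.6 Fx6.1 M1.03 t37.1
q0.360 act0.352 ori0.361 F3.5 Fr-1.8 Fx6.0 M1.11 t37.4
q0.420 act0.407 ori0.421 F5.2 Fr-0.8 Fx5.4 M1.33 t37.6
```

```bash
cat >> h.py <<'E'
import json
def feq():
    s=bot.read_state(); z=-R.from_quat(s['eef_rot']).as_matrix()[:,2]; lean=np.arctan2(z@B3,z[2])
    return (s['moment'][0]-.87*np.sin(lean)/np.sin(.25))/.24
def back():
    for q in(.28,.14,0.): go(q,90)
def stroke(qs,lim=13,v=40):
    f0=np.array(json.load(open('f0.json')))
    for q in qs:
        go(q,v); m=meas(f0); e=feq(); print(f"q{q:.2f} act{m['qa']:.3f} F{m['F']:.1f} Feq{e:.1f} Fr{m['Fr']:.1f} mom{bot.read_state()['moment'].round(2)} t{m['t']:.1f}")
        if e>lim: print('limit'); return q
    return None
E
python3 - <<'E'
from h import *
print(feq()); back(); print('rest',feq(),meas(np.array(json.load(open('f0.json'))))['F'])
if stroke(np.arange(.06,.421,.06)) is None: 
    back(); stroke(np.arange(.06,.421,.06))
E
```

```text
8.03520212986673
rest -8.781658746243423 -4.734817630045071
q0.06 act0.060 F1.3 Feq1.2 Fr-2.2 mom[ 0.94 -1.76  0.34] t38.8
q0.12 act0.119 F2.6 Feq2.0 Fr-2.1 mom[ 0.93 -1.77  0.25] t39.1
q0.18 act0.180 F3.0 Feq2.5 Fr-2.5 mom[ 0.83 -1.73  0.14] t39.3
q0.24 act0.240 F2.2 Feq2.9 Fr-1.9 mom[ 0.73 -1.69  0.04] t39.6
q0.30 act0.297 F4.1 Feq4.2 Fr-0.9 mom[ 0.83 -1.74 -0.05] t39.8
q0.36 act0.353 F4.4 Feq5.8 Fr-1.3 mom[ 0.99 -1.72 -0.21] t40.1
q0.42 act0.407 F5.8 Feq7.9 Fr-1.2 mom[ 1.31 -1.73 -0.25] t40.3
q0.06 act0.058 F2.0 Feq2.1 Fr-2.2 mom[ 1.17 -1.62  0.38] t41.5
q0.12 act0.117 F3.2 Feq3.4 Fr-2.1 mom[ 1.28 -1.63  0.3 ] t41.8
q0.18 act0.177 F4.2 Feq3.8 Fr-0.4 mom[ 1.14 -1.7   0.11] t42.0
q0.24 act0.236 F4.0 Feq4.0 Fr-1.9 mom[ 0.99 -1.65  0.05] t42.3
q0.30 act0.293 F4.8 Feq5.2 Fr-1.2 mom[ 1.07 -1.66 -0.06] t42.5
q0.36 act0.346 F6.2 Feq8.2 Fr-0.6 mom[ 1.58 -1.64 -0.14] t42.8
q0.42 act0.394 F8.6 Feq12.1 Fr1.1 mom[ 2.29 -1.59 -0.2 ] t43.0
```

```bash
python3 - <<'E'
from h import *
T,_=shot('top','t_3');S,_=shot('scene','s_3');W,_=shot('wrist','w_3')
a=cv2.resize(T[205:285,250:370],None,fx=3.2,fy=3.2,interpolation=3); b=cv2.resize(S[230:330,290:410],None,fx=3.2,fy=3.2,interpolation=3)
c=cv2.resize(W,None,fx=.6,fy=.6); M=np.zeros((600,790,3),np.uint8)
M[:256,:384]=a; M[:320,395:779]=b; M[262:262+288,:384]=c
cv2.imwrite('pics/m3.png',M[:,:,::-1]); print(feq(),bot.read_state()['t'])
E
```

```text
8.83076592868475 43.2
```

View pics/m3.png

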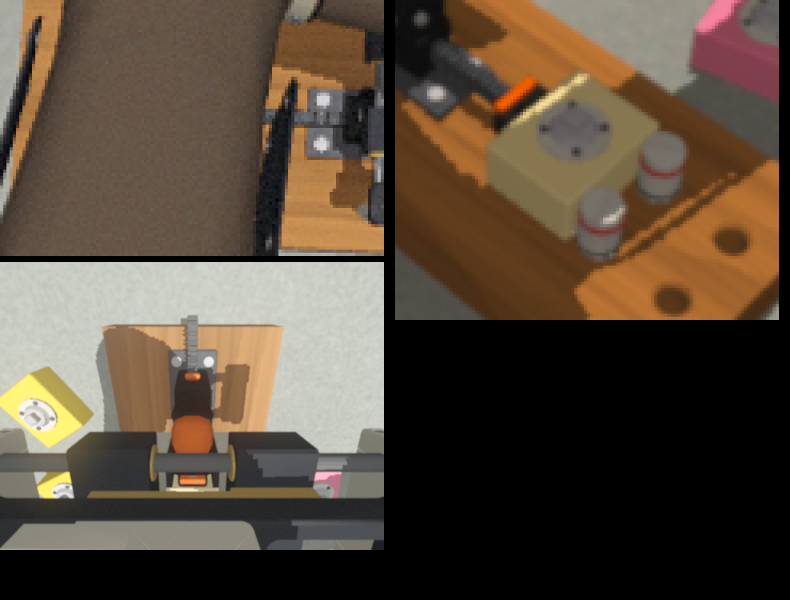

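```bash
python3 - <<'E'
from h import *
cs=bot.get_calibration('scene')
D=[np.array([521.9,23.3]),np.array([582.1,21.9])]
b=B3[:2]
# block top-rear corners in the scene now and before
for n,uv in(('right',(372.2,270.)),('left',(345.3,290.3))):
    p=onz(ray(cs,uv),80); print(n,p.round(1),'behind dog faces by',round(((D[0]+D[1])/2-p[:2])@b-14,1))
# check the scene bias with dog head tops (crop centres)
for uv in((662,143),(602,197)):
    px=(290+(uv[0]-395)/3.2,230+uv[1]/3.2); p=onz(ray(cs,px),80); print('dog',p.round(1))
S=cv2.imread('pics/s_3.png')[255:315,335:390]; S=np.clip(S.astype(float)*1.6,0,255).astype(np.uint8)
S0=cv2.imread('pics/s_after.png')[255:315,335:390]
cv2.imwrite('pics/gap.png',np.hstack([cv2.resize(x,None,fx=7,fy=9,interpolation=3) for x in(S,S0)]))
E
```

```text
right [512.9  13.2  80. ] behind dog faces by -3.6
left [588.7   5.2  80. ] behind dog faces by 2.5
dog [521.   22.4  80. ]
dog [579.   20.6  80. ]
```

View pics/gap.png

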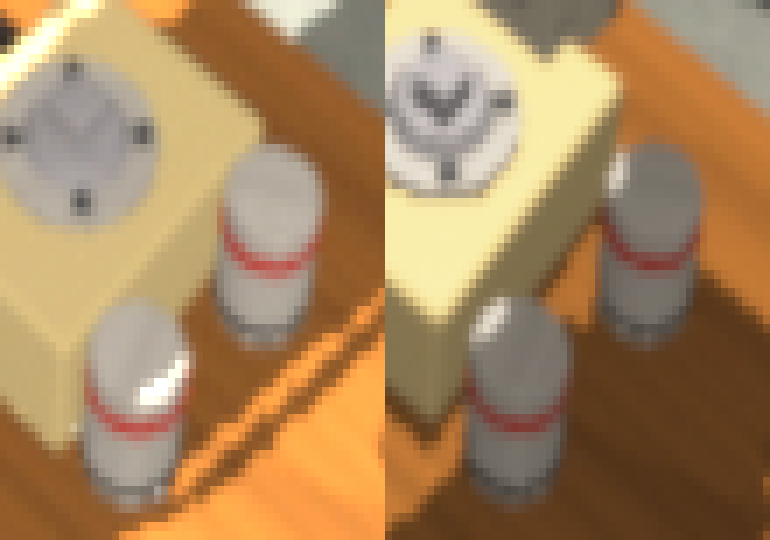

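The picture shows the block's rear face right at both dog heads, at crop positions (270,160) and (140,320). In the earlier shot there was still a strip of board between them. Now I release and do a fine stroke with force monitoring.

```bash
cat >> h.py <<'E'
def base(q): return np.interp(q,[.06,.12,.18,.24,.30,.36,.42],[2.5,2.9,3.5,3.6,4.7,6,8])
def fine(qs,lim,v=45):
    f0=np.array(json.load(open('f0.json')))
    for q in qs:
        go(q,v); m=meas(f0); e=feq(); print(f"q{q:.2f} act{m['qa']:.3f} F{m['F']:.1f} Feq{e:.1f} over{e-base(q):.1f} Fr{m['Fr']:.1f} t{m['t']:.2f}")
        if e-base(q)>lim: return q
    return None
E
python3 - <<'E'
from h import *
back(); q=fine(np.r_[.06,.12,np.arange(.16,.425,.03)],7.5); print(q)
bot.pause(.3); print(feq(),meas(np.array(json.load(open('f0.json')))))
E
```

```text
q0.06 act0.053 F3.8 Feq3.5 over1.0 Fr-1.8 t44.41
q0.12 act0.113 F4.6 Feq4.4 over1.5 Fr-1.6 t44.66
q0.16 act0.150 F3.3 Feq4.0 over0.7 Fr-2.1 t44.91
q0.19 act0.179 F4.4 Feq3.6 over0.1 Fr-1.5 t45.16
q0.22 act0.208 F3.6 Feq3.7 over0.1 Fr-1.5 t45.41
q0.25 act0.236 F4.9 Feq4.4 over0.6 Fr-1.5 t45.66
q0.28 act0.264 F5.3 Feq5.3 over1.0 Fr-1.2 t45.91
q0.31 act0.289 F6.7 Feq6.7 over1.8 Fr-0.7 t46.16
q0.34 act0.315 F8.4 Feq8.7 over3.1 Fr-0.2 t46.41
q0.37 act0.339 F9.3 Feq10.1 over3.8 Fr0.5 t46.66
q0.40 act0.364 F9.5 Feq11.9 over4.6 Fr-0.0 t46.91
None
10.273635322846621 {'qa': np.float64(0.3615891742527504), 'qo': np.float64(0.40079500495125636), 'F': np.float64(9.275542126737243), 'Fr': np.float64(0.37664117025229304), 'Fx': np.float64(5.828249609966385), 'My': np.float64(1.9374067930397667), 't': 47.2083}
```

```bash
python3 - <<'E'
from h import *
W,_=shot('wrist','w_4'); W3=cv2.imread('pics/w_3.png')[:,:,::-1]
for n,I in(('w3',W3),('w4',W)):
    print(n); 
    for r in range(344,392,2): print(r,I[r:r+2,305:335].mean((0,1)).round().astype(int).tolist(),end=' ')
    print()
    t=I[80:140,315:326].mean(1).round().astype(int); print('tail',[ (80+i,t[i].tolist()) for i in range(0,30,2)])
c=bot.get_calibration('wrist'); s=bot.read_state(); p=(s['tcp_pos'],s['eef_rot'])
for y in(-50,-60,-62,-64,-66,-70,-74,-78,-82,-86,-90): print(y,proj(c,(549.5,y,77),p).round(1),proj(c,(549.5,y,80),p).round(1))
E
```

```text
w3
344 [90, 87, 86] 346 [87, 84, 83] 348 [81, 78, 76] 350 [59, 53, 51] 352 [50, 39, 36] 354 [95, 62, 49] 356 [147, 94, 68] 358 [164, 90, 53] 360 [183, 95, 46] 362 [233, 130, 64] 364 [255, 151, 75] 366 [255, 153, 77] 368 [238, 135, 69] 370 [133, 77, 54] 372 [74, 66, 56] 374 [142, 132, 105] 376 [194, 184, 149] 378 [232, 222, 185] 380 [236, 224, 186] 382 [172, 156, 114] 384 [127, 106, 63] 386 [125, 104, 61] 388 [125, 104, 61] 390 [123, 103, 60] 
tail [(80, [207, 210, 200]), (82, [208, 211, 202]), (84, [208, 211, 202]), (86, [206, 209, 199]), (88, [177, 179, 171]), (90, [144, 145, 143]), (92, [145, 145, 145]), (94, [147, 148, 147]), (96, [138, 138, 137]), (98, [118, 118, 116]), (100, [145, 145, 144]), (102, [141, 140, 140]), (104, [144, 145, 144]), (106, [148, 148, 148]), (108, [148, 149, 149])]
w4
344 [87, 85, 84] 346 [84, 82, 81] 348 [77, 76, 74] 350 [55, 51, 50] 352 [43, 36, 35] 354 [52, 47, 46] 356 [72, 69, 68] 358 [65, 61, 61] 360 [71, 66, 65] 362 [114, 80, 68] 364 [161, 84, 45] 366 [208, 112, 54] 368 [249, 144, 70] 370 [255, 151, 75] 372 [252, 146, 73] 374 [193, 110, 66] 376 [142, 
[... 154 characters left out ...]
80, [202, 205, 196]), (82, [205, 208, 198]), (84, [206, 209, 200]), (86, [206, 209, 200]), (88, [205, 208, 199]), (90, [203, 206, 197]), (92, [201, 204, 194]), (94, [183, 186, 177]), (96, [143, 143, 141]), (98, [146, 146, 146]), (100, [143, 143, 143]), (102, [147, 147, 147]), (104, [149, 148, 148]), (106, [149, 148, 148]), (108, [139, 138, 138])]
-50 [320.8 387.7] [320.8 390.6]
-60 [320.5 378.6] [320.5 381.5]
-62 [320.5 376.7] [320.5 379.6]
-64 [320.4 374.9] [320.4 377.7]
-66 [320.4 373. ] [320.3 375.8]
-70 [320.2 369.2] [320.2 372. ]
-74 [320.1 365.4] [320.1 368.2]
-78 [320.  361.5] [320.  364.3]
-82 [319.9 357.6] [319.8 360.4]
-86 [319.7 353.6] [319.7 356.4]
-90 [319.6 349.6] [319.6 352.3]
```

```bash
python3 - <<'E'
from h import *
c=bot.get_calibration('wrist'); s=bot.read_state()
p4=(s['tcp_pos'],s['eef_rot']); p0=(np.array([549.1,-164.9,265.]),np.array([-.6983,.7158,0,0]))
W0=cv2.imread('pics/w_trig.png')[:,:,::-1];W4=cv2.imread('pics/w_4.png')[:,:,::-1]
print([(r,W0[r,312:333].mean(0).round().astype(int).tolist()) for r in range(268,300)])
print('tail0',[(r,W0[r,319:325].mean(0).round().astype(int).tolist()) for r in range(68,86)])
def yz(pose,row,col,z): return onz(ray(c,(col,row),pose),z)[1].round(2)
for z in(70,77,82,86): print(z,'hover 284.5,285.5,290:',[yz(p0,r,321,z) for r in(280,281,282,283,284,289,290,291)],'w4',[yz(p4,r,320,z) for r in(374.2,374.7,375.2,375.7,376.2)])
print('tail z66,72', [[yz(p0,r,322,z) for r in (74,75,76)] for z in(66,72)],[[yz(p4,r,320,z) for r in(94,95,96)] for z in(66,72)])
W3=cv2.imread('pics/w_3.png')
for nm,(r0,r1,c0,c1) in dict(boardedge=(95,125,180,300),plate=(140,170,280,360),grip=(255,290,280,360)).items():
    t=W3[r0:r1,c0:c1]; q=W4[r0-12:r1+12,c0-12:c1+12,::-1].copy(); m=cv2.matchTemplate(q,t,cv2.TM_CCOEFF_NORMED); print(nm,cv2.minMaxLoc(m)[1],np.array(cv2.minMaxLoc(m)[3])-12)
E
```

```text
[(268, [57, 46, 37]), (269, [56, 45, 35]), (270, [62, 47, 36]), (271, [81, 52, 36]), (272, [108, 60, 37]), (273, [127, 67, 35]), (274, [144, 75, 39]), (275, [159, 83, 41]), (276, [183, 100, 50]), (277, [212, 121, 61]), (278, [228, 132, 67]), (279, [224, 128, 65]), (280, [198, 108, 58]), (281, [148, 84, 54]), (282, [93, 65, 52]), (283, [71, 60, 52]), (284, [69, 61, 53]), (285, [68, 61, 53]), (286, [68, 61, 53]), (287, [68, 61, 52]), (288, [70, 61, 53]), (289, [79, 67, 55]), (290, [110, 86, 63]), (291, [142, 111, 77]), (292, [152, 124, 89]), (293, [145, 126, 95]), (294, [137, 126, 96]), (295, [136, 125, 97]), (296, [136, 126, 97]), (297, [137, 127, 98]), (298, [138, 128, 99]), (299, [139, 129, 100])]
tail0 [(68, [173, 176, 168]), (69, [174, 178, 168]), (70, [175, 178, 169]), (71, [176, 179, 170]), (72, [175, 178, 169]), (73, [170, 172, 164]), (74, [155, 158, 151]), (75, [138, 141, 137]), (76, [129, 132, 130]), (77, [122, 124, 124]), (78, [108, 109, 108]), (79, [101, 102, 101]), (80, [114, 115, 114]), (81, [125, 126, 126]), (82, [127, 128, 128]), (83, [123, 126, 125]), (84, [117, 119, 1
[... 867 characters left out ...]
at64(-68.19), np.float64(-67.67)]
86 hover 284.5,285.5,290: [np.float64(-103.65), np.float64(-102.52), np.float64(-101.39), np.float64(-100.26), np.float64(-99.13), np.float64(-93.44), np.float64(-92.29), np.float64(-91.15)] w4 [np.float64(-73.78), np.float64(-73.27), np.float64(-72.76), np.float64(-72.25), np.float64(-71.73)]
tail z66,72 [[np.float64(-304.46), np.float64(-303.59), np.float64(-302.73)], [np.float64(-303.34), np.float64(-302.5), np.float64(-301.65)]] [[np.float64(-271.0), np.float64(-270.46), np.float64(-269.92)], [np.float64(-271.09), np.float64(-270.56), np.float64(-270.04)]]
boardedge 0.8044425249099731 [-3  2]
plate 0.8751373291015625 [0 1]
grip 0.8757180571556091 [ 0 -6]
```

```bash
python3 - <<'E'
from h import *
f0=np.array(json.load(open('f0.json')))
bot.pause(1.); m=meas(f0); print(feq(),m['F'],m['qa'],m['t'],bot.read_state()['width'])
W,_=shot('wrist','w_5'); W4=cv2.imread('pics/w_4.png')[:,:,::-1]
print([W[r:r+2,305:335].mean((0,1)).round().astype(int).tolist() for r in range(368,384,2)])
S,_=shot('scene','s_5'); cs=bot.get_calibration('scene'); S3=cv2.imread('pics/s_3.png')[:,:,::-1]
a=S3[255:300,318:368].copy(); b=S[247:308,310:376].copy(); r=cv2.minMaxLoc(cv2.matchTemplate(b,a,cv2.TM_CCOEFF_NORMED)); print('block shift since s_3',r[1],np.array(r[3])-8)
E
```

```text
10.357399375936929 9.292275975081218 0.36168868085666317 48.2583 25.472372313249164
[[249, 144, 71], [255, 152, 75], [252, 147, 73], [193, 110, 67], [143, 127, 101], [193, 182, 148], [216, 204, 166], [164, 148, 106]]
block shift since s_3 0.7834639549255371 [0 1]
```

The squeeze is steady at about 5 mm, from three signs: bar-tail advance, the visible rubber strip and the force rise. The trigger is still held and the block is against the dogs, so I hand the job in.

```bash
python3 -c "
from plant import bot
print(bot.close_job())"
```

```text
the job is handed in; nothing more can be done
None
```

I handed the job in at about 48 s: both dogs are home in the near row, the block is against them, and the trigger is still held with the pad squeezed an estimated 5 mm (give or take 1 mm, not read directly); the judge gave no verdict.

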